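# Turn the hob sign to its tick side

## Task

The hob has cooled down, so spin the round swivel sign half a turn on its stand, either way round, until the tick on its back shows at the front instead of the three heat waves, and leave it square to its base (the disc in line with the base's long side). Do not turn the rectangular sign.

Things in the scene. Friction and masses are not known exactly. Their poses are not given: they have to be found in the camera images.
- round_stand: Stand of the round sign: a dark oblong base, 58 (x) x 112 (y) x 20 mm high, fixed to the worktop. Origin: centre of its underside, z up; the vertical pivot axis passes through the origin. Its own -x axis is its front (roughly towards the robot, up to 0.4 rad off); its long side lies along its own y. Wall cabinets hang 0.56 m above the worktop behind about x = 0.57 m: lift low there.
- round_centre (a point): Centre of the round sign: an upright light-wood disc, 90 mm across, 8 mm thick, centred on the pivot axis, 78 mm above the worktop (bottom 33, top 123 mm). x is normal to the disc: three raised wavy lines over a bar (heat) on the -x side, a raised tick on the +x side (relief is look only, 4 mm). Loose things near both signs are under 75 mm high and clear of the turning plates.
- round_plate (a joint): Turn of the disc, rad, counter-clockwise from above positive. 0: square to the base, heat waves to the front. +3.14 or -3.14 (same pose): square, tick to the front. Starts within 0.3 of 0. Turns both ways to stops at 3.75 either side. Friction (0.05 N m, about 1.5 N at 33 mm from the pivot) keeps it where it is left: no spring, no coasting.
- square_edge (a point): Point on the sign to leave alone, 50 mm from its pivot on the mid-line of its upright rectangular light-wood plate (110 wide, 68 high, 8 mm thick, top 105 mm above the worktop), 71 mm above the worktop. The plate turns just as easily, on a stand like the other. Which sign stands on the left varies; the pivots are at least 230 mm apart.

How it is judged (in metres and radians):
At the end, for the whole second after the job is handed in: The round sign stands still, half a turn from square, tick side to the front of its base, within 15 degrees; the edge of the rectangular sign is within 15 mm of where it was ((value of joint round_plate between 2.87 and 3.41 rad or value of joint round_plate between -3.41 and -2.87 rad) and velocity of joint round_plate between -0.1 and 0.1 rad/s and distance of square_edge from where it was at the start of the episode below 0.015 m); the robot touches nothing.
It fails at once if the rectangular sign is turned (its edge moves more than 15 mm) (distance of square_edge from where it was at the start of the episode above 0.015 m).
It also fails if it takes over 29 s, if anything falls off the work surface, if the arm or the gripper's body presses on something with over 40 N, if the wrist force passes 120 N, or if a joint passes its speed limit or range.

## Robot

A 6-joint arm with a two-finger parallel gripper is mounted at the origin on a cart in front of the work surface, level with it; the furniture and walls round the work are solid. World frame = base frame: x ahead of the robot, y to its left, z up, the work surface at z = 0. Lengths are in mm, angles in rad, forces in N, time in s.
With the tool pointing down it reaches from about 250 to 725 mm from the base axis. Payload 4 kg.
Tool frame: the origin (TCP) lies at the very end of the fingers, on their centre line; the grasp point (between the pads) lies 19 mm behind it; z points along the fingers, y is the line along which they close (so a half turn about z gives the same grasp; the last joint's range is limited). The gripper opens to 85 mm and grips with 20 to 120 N. Pads are 22 mm wide; open, the fingers measure 114 mm over their backs; the gripper's body (76 mm by 85 mm) begins 54 mm behind the grasp point. The pads swing forward as they close: fully open they stand 13 mm farther back than shut.
Start: joints at [1.196, 0.241, 0.005, 1.335, 0, 1.571], TCP at [183.041, 465.291, 231.306] pointing down, gripper open.
Joint ranges: [-2.72, 2.72], [-1.05, 1.87], [-1.09, 1.28], [-1.99, 2.15], [-1.42, 1.44], [-3.14, 3.14]. Speed limits (rad/s): [2.79, 2.79, 3.14, 3.14, 3.14, 3.14].

## Interface

Orientations are given as a rotation vector (axis times angle).
In Python, from cell import arm gives the robot as it stands. The module is installed in compiled form; this text tells all that it offers.
- The arm moves only by the tool apply_moves, never from a script. Its argument "plan" is a list that holds one entry, the list of rows, each a list of 4 numbers: the shift along the tool's x, y, z each as a share of 0.5 m, from -1 to 1, then the turn about the tool's z as a share of pi/4 rad, from -1 to 1. In form: [[[x, y, z, turn], ...]]. A call has 1 to 8 rows; each row shifts and turns the commanded pose from where the row before left it, along the tool's axes as they then stand; what a row does not reach is not made up. A row lasts 1/12 s, in which the tool goes at most 41.7 mm and 7.16 degrees, less where a joint would pass 70% of its speed; a pose out of reach is approached as far as the arm can. A call with a number of a shift or a turn outside -1 to 1 is refused whole. A call with a gripper value outside its range is refused whole. "claw" is the closure, from 0 (fully open) to 1 (shut), set as the call begins (left out, the last holds). The fingers move at their own pace and stop on an object; "force" is the grip in N (left out, the last holds). Time passes only in rows, so rows that do not move let the fingers close. It gives the time, the measured TCP pose, the force, the opening and the grip force at its end, in the units of the state.
- arm.state(): the state, without advancing time (a new reading comes with each control period).
- arm.grab_frame(name): name is "scene" or "top" or "wrist"; returns (picture, depth): 400x640x3 uint8, red, green, blue; 400x640 float32, mm along the optical axis (not along the pixel's ray), 0 where there is no reading.
- arm.camera_params(name): a dict with "vertical_fov" (degrees; the focal length in pixels is half the picture's height over the tangent of half this angle, whatever the lens; pixels are square), "cx", "cy" (the principal point, pixels), "xyz" and "rotation" of the camera in the world. Camera axes: x right, y down, z forward; pixel columns grow to the right and rows downward; lengths in mm; the calibration is good to about 2 mm. A picture is of the moment at which its call begins: read the wrist's pose just before it. camera_params takes no time and is no camera call; for the wrist camera it gives the pose at the moment of the call.
- arm.close_job(): hands the job in; it is judged then, once.
Trained networks look in the newest picture that a camera, given by its name, has taken for a name from the list of things; names that differ only in an ending like _2 or _b are one class to them, and where a whole thing is asked for, a point or a joint stands for the part that bears it (a point fixed in the world has none). Each returns a list of dicts, best first, with "p" (0 to 1); they miss things now and then, are a little off and sometimes report something else, mostly with a low value. They report only what shows in the picture. A call takes as long as a camera call.
- arm.cut_out(query, camera): "mask" (400x640 bool, what is visible of it) and "point" ([column, row] in pixels, amid what is visible of it).
The state is a dict: "t": time; "qpos": joint angles; "dq": joint speeds; "tau": joint torques, N m; "eef_pos": TCP position; "orientation": TCP orientation; "force": force on the tool from outside, world axes, zero at the start; "torque": the same for the moment, N m; "width": opening from 0.0 (shut) to 1.0 (fully open); "grasp_force": force on a finger pad.
Only numpy, scipy, OpenCV 4.12 (cv2) and the standard library are available. Lean on these libraries where they do the work, as an engineer would, in place of code of your own. Each camera call takes 0.05 s, during which the arm holds its last target. There are 200 camera calls.

## Working session

There is one attempt and no reset: what is moved stays moved. The work goes in short steps, Python scripts to look and compute and a tool call to move; the robot and the scene stay as the last step left them, time stands still between calls to the robot, and variables do not carry over. Pictures are saved under pics/ and viewed, at most 10 in all, crops included, and the job is handed in when it is done.

Besides the shell and the picture viewer there is one more tool, called after ">>>" as name(argument=value, ...), one argument or row to a line, values as JSON. apply_moves: Moves the arm, as the interface text tells. Shift numbers are shares of 0.5 m and turn numbers shares of pi/4 rad, none past 1 either way. Its arguments: {"type":"object","properties":{"plan":{"type":"array"},"claw":{"type":"number"},"force":{"type":"number"}},"required":["plan"]}

```bash
mkdir -p pics; cat > h.py <<'E'
import numpy as np, cv2
from cell import arm
def K(n):
    c=arm.camera_params(n); f=200/np.tan(np.radians(c["vertical_fov"])/2); return c,f
def rot(c):
    R=np.array(c["rotation"],float); return R if R.shape==(3,3) else cv2.Rodrigues(R)[0]
def cloud(n,d):
    c,f=K(n); v,u=np.mgrid[0:400,0:640]
    p=np.stack([(u-c["cx"])/f*d,(v-c["cy"])/f*d,d],-1)
    return p@rot(c).T+np.array(c["xyz"])
def save(n,im): cv2.imwrite("pics/"+n,cv2.cvtColor(im,cv2.COLOR_RGB2BGR))
E
python3 - <<'E'
from h import *
for n in("scene","top"):
    im,d=arm.grab_frame(n); save(n+".png",im); P=cloud(n,d); np.save(n+".npy",P)
    print(n,arm.camera_params(n))
    for q in("round_stand","round_centre","square_edge"):
        for r in arm.cut_out(q,n)[:2]:
            m=r["mask"]&(d>0); X=P[m]
            print(q,round(r["p"],2),r["point"],m.sum(),np.median(X,0).round() if len(X) else 0, np.percentile(X,[3,97],axis=0).round() if len(X) else 0)
print(arm.state())
E
```

```text
scene {'vertical_fov': 43.4383397435972, 'cx': 311.4579110764619, 'cy': 189.5502621623482, 'xyz': array([-171.15099193, -520.59019963,  914.40236868]), 'rotation': array([-2.13995974,  1.26155872, -0.46669354])}
round_stand 0.57 [383.3, 241.6] 1859 [ 435. -352.   23.] [[ 403. -397.    9.]
 [ 460. -299.  119.]]
round_centre 0.62 [386.6, 227.7] 873 [ 438. -348.   85.] [[ 423. -384.   18.]
 [ 468. -309.  122.]]
square_edge 0.83 [239.8, 172.9] 590 [431.  -3.  78.] [[409. -47.   3.]
 [521.  89. 107.]]
top {'vertical_fov': 42.03565628058218, 'cx': 317.2911272932719, 'cy': 195.1553518492409, 'xyz': array([ 248.30087527, -159.41711042, 1128.76709828]), 'rotation': array([-2.14764034,  2.08787842, -0.17832136])}
round_stand 0.64 [410.9, 202.6] 1450 [ 436. -336.   21.] [[ 405. -390.    9.]
 [ 479. -292.  121.]]
round_centre 0.87 [416.5, 197.3] 500 [ 440. -339.   98.] [[ 425. -376.   41.]
 [ 458. -305.  123.]]
square_edge 0.65 [246.5, 195.8] 393 [435.   5. 103.] [[410. -42.  48.]
 [460.  50. 108.]]
{'t': 0.4, 'qpos': array([ 1.19598969e+00,  2.40741997e-01,  4.86457789e-03,  1.33520250e+00,
       -1.23182508e-05,  1.57078330e+00]), 'dq': array([-0.00074862, -0.00143748,  0.00177068,  0.0004517 ,  0.00274075,
       -0.00027817]), 'tau': array([ 1.34350803e-04, -3.71781027e+01,  2.52331048e+01,  5.38585169e-03,
       -1.90953301e-06, -1.67246100e-05]), 'eef_pos': array([183.02449292, 465.22356795, 231.18368701]), 'orientation': array([-5.85277124e-01, -3.08655130e+00,  4.41261293e-04]), 'force': array([ 0.36109382,  0.34194799, -0.34048252]), 'torque': array([0.06593188, 0.0325036 , 0.01271441]), 'grasp_force': 0.0, 'width': 0.9954347761588659}
```

View pics/scene.png

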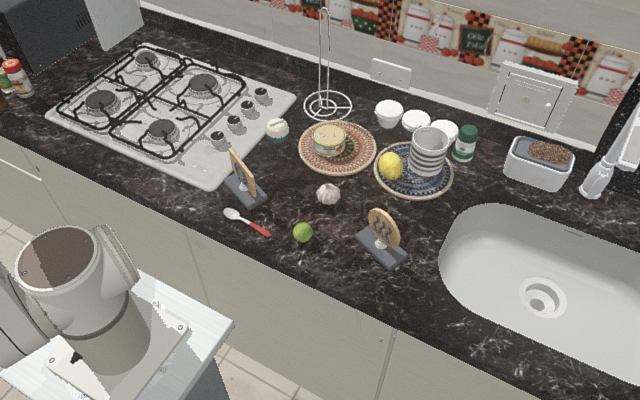

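View pics/top.png

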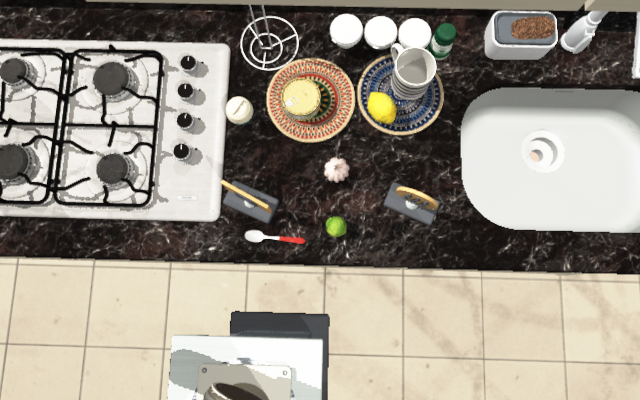

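```bash
python3 - <<'E'
from h import *
for n in("scene","top"):
    P=np.load(n+".npy").reshape(-1,3)
    near=P[(abs(P[:,0]-437)<110)&(abs(P[:,1]+342)<120)]
    X=near[(near[:,2]>60)&(np.hypot(near[:,0]-437,near[:,1]+342)<60)]
    for nm,S in(("plate",X),("base",near[(near[:,2]>14)&(near[:,2]<26)&(np.hypot(near[:,0]-437,near[:,1]+342)<75)])):
        m=S.mean(0); r=cv2.minAreaRect(S[:,:2].astype(np.float32))
        w,v=np.linalg.eigh(np.cov(S[:,:2].T)); print(n,nm,len(S),m.round(1),r,"dir",np.degrees(np.arctan2(v[1,1],v[0,1])),np.sqrt(w))
    # height map
    print(n,"others>26:",[ (x0,y0,int(c[:,2].max())) for x0 in range(330,550,20) for y0 in range(-460,-220,20) for c in [near[(near[:,0]//20*20==x0//20*20)&(near[:,1]//20*20==y0)]] if len(c) and c[:,2].max()>26])
E
```

```text
scene plate 689 [ 437.7 -349.1   93. ] ((440.88909912109375, -346.04876708984375), (90.77954864501953, 13.330788612365723), 67.28768920898438) dir 67.44845843162744 [ 2.32801056 23.66954043]
scene base 877 [ 431.8 -351.2   20.1] ((441.3336181640625, -347.40655517578125), (113.38738250732422, 60.0896110534668), 68.18067169189453) dir 75.23059837973723 [14.20707616 34.20689688]
scene others>26: [(430, -400, 105), (430, -380, 121), (430, -360, 124), (430, -340, 122), (450, -380, 117), (450, -360, 127), (450, -340, 124), (450, -320, 110)]
top plate 468 [ 440.1 -340.9   97.4] ((440.75927734375, -341.71514892578125), (88.43598175048828, 12.208983421325684), 65.87122344970703) dir 66.11094163091049 [ 2.75462359 23.45113574]
top base 834 [ 434.3 -336.2   19.7] ((442.245361328125, -343.0066833496094), (111.79279327392578, 58.948490142822266), 67.75923156738281) dir 63.577061629356315 [13.66035762 35.46577877]
top others>26: [(430, -400, 98), (430, -380, 119), (430, -360, 124), (430, -340, 118), (430, -320, 26), (450, -360, 126), (450, -340, 126), (450, -320, 117), (470, -320, 101)]
```

Scene shows the round sign with heat waves at (383,230) and the rectangular one at (240,175). The top view shows the round sign at (415,198), clear of neighbours. The two views agree: pivot ≈ (441.5, -344.5), base's long side at 68°, plate at about 67°, top at 124 mm. I'll move over it first.

>>> apply_moves(
  plan=[
    [[-0.051, -0.063, 0, 0], [-0.051, -0.063, 0, 0], [-0.051, -0.063, 0, 0], [-0.051, -0.063, 0, 0], [-0.051, -0.063, 0, 0], [-0.051, -0.063, 0, 0], [-0.051, -0.063, 0, 0], [-0.051, -0.063, 0, 0]],
  ],
  claw=0,
)

```text
t: 1.07
eef_pos: [280.6, 154.4, 231.6]
orientation: [0.583, 3.086, 0.001]
force: [1.8, 0.4, 0.1]
width: 0.997
grasp_force: 0.0
```

>>> apply_moves(
  plan=[
    [[-0.051, -0.063, 0, 0], [-0.051, -0.063, 0, 0], [-0.051, -0.063, 0, 0], [-0.051, -0.063, 0, 0], [-0.051, -0.063, 0, 0], [-0.051, -0.063, 0, 0], [-0.051, -0.063, 0, 0], [-0.051, -0.063, 0, 0]],
  ],
)

```text
t: 1.73
eef_pos: [378.3, -155.4, 231.6]
orientation: [0.587, 3.085, 0.0]
force: [1.2, 1.9, -0.5]
width: 0.998
grasp_force: 0.0
```

>>> apply_moves(
  plan=[
    [[-0.051, -0.061, 0, 0], [-0.051, -0.061, 0, 0], [-0.051, -0.061, 0, 0], [-0.051, -0.061, 0, 0], [-0.051, -0.061, 0, 0], [0, 0, 0, 0.155], [0, 0, 0, 0.155], [0, 0, 0, 0.155]],
  ],
)

```text
t: 2.4
eef_pos: [440.9, -342.6, 230.3]
orientation: [-1.147, -2.923, -0.001]
force: [0.3, 0.5, -0.6]
width: 1.0
grasp_force: 0.0
```

>>> apply_moves(
  plan=[
    [[0, 0, 0, 0.155], [0, 0, 0, 0.155], [0, 0, 0, 0.155], [0, 0, 0, 0.155], [0, 0, 0, 0.155], [0, 0, 0, 0.155], [0, 0, 0, 0.155], [0, 0, 0, 0.155]],
  ],
)

```text
t: 3.07
eef_pos: [441.0, -341.7, 231.2]
orientation: [-2.381, -2.05, 0.0]
force: [-0.0, -0.3, 0.6]
width: 1.0
grasp_force: 0.0
```

>>> apply_moves(
  plan=[
    [[0, 0, 0, 0.155], [0, 0, 0, 0.155], [0, 0, 0, 0], [0, 0, 0, 0]],
  ],
)

```text
t: 3.4
eef_pos: [441.0, -341.7, 231.3]
orientation: [-2.604, -1.757, 0.0]
force: [-0.1, 0.3, -0.4]
width: 0.999
grasp_force: 0.0
```

```bash
cat > w.py <<'E'
from h import *
import sys
s=arm.state(); im,d=arm.grab_frame("wrist"); save(sys.argv[1],im); P=cloud("wrist",d)
R=cv2.Rodrigues(s["orientation"])[0]; e=s["eef_pos"]
print(s["t"],e.round(1),s["qpos"].round(3),"yaw y",np.degrees(np.arctan2(R[1,1],R[0,1])).round(1),"z",R[:,2].round(3))
for q in("round_centre","round_stand","square_edge"):
    for r in arm.cut_out(q,"wrist")[:1]: print(q,r["p"],r["point"])
S=P.reshape(-1,3); rad=np.hypot(S[:,0]-441.5,S[:,1]+344.5)
for nm,k in(("plate",(S[:,2]>60)&(S[:,2]<135)&(rad<60)),("base",(S[:,2]>14)&(S[:,2]<26)&(rad<75))):
    Q=S[k]
    if len(Q)>20:
        w,v=np.linalg.eigh(np.cov(Q[:,:2].T)); print(nm,len(Q),Q.mean(0).round(1),Q[:,2].max(),cv2.minAreaRect(Q[:,:2].astype(np.float32)),np.degrees(np.arctan2(v[1,1],v[0,1])))
E
python3 w.py w1.png
```

```text
3.4 [ 441.  -341.7  231.3] [-0.659  0.357  0.165  1.379 -0.     1.295] yaw y -22.0 z [-0.  0. -1.]
round_centre 0.9 [326.9, 193.3]
round_stand 0.57 [326.0, 175.4]
plate 954 [ 444.  -337.2  106.5] 124.30750472767201 ((442.5768127441406, -341.6230163574219), (83.87747955322266, 15.468862533569336), 66.27332305908203) 66.66090712414832
base 2864 [ 443.8 -336.9   19.5] 25.696539310812625 ((441.0763244628906, -344.0897216796875), (112.0392837524414, 57.98287582397461), 67.74639892578125) 67.6506191807705
```

View pics/w1.png

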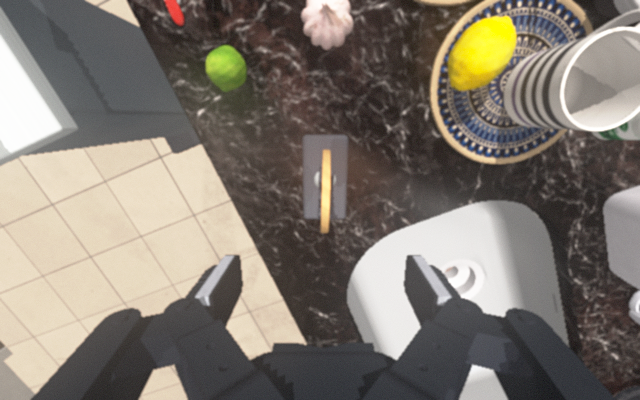

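The wrist view shows the disc edge-on at (326,193), midway between the fingers, and the area around it is clear. The measurements agree, with the top at 124 mm. Next I descend and grip.

>>> apply_moves(
  plan=[
    [[-0.004, 0.002, 0.07, 0], [0, 0, 0.07, 0], [0, 0, 0.07, 0], [0, 0, 0.05, 0], [0, 0, 0.024, 0], [0, 0, 0, 0]],
  ],
)

```text
t: 4.1
eef_pos: [438.8, -342.0, 85.5]
orientation: [-2.6, -1.751, 0.004]
force: [-0.8, 1.0, -0.0]
width: 0.999
grasp_force: 0.0
```

>>> apply_moves(
  plan=[
    [[0, 0, 0, 0], [0, 0, 0, 0], [0, 0, 0, 0], [0, 0, 0, 0], [0, 0, 0, 0], [0, 0, 0, 0], [0, 0, 0, 0], [0, 0, 0, 0]],
  ],
  claw=1,
  force=25,
)

```text
t: 4.77
eef_pos: [442.3, -344.4, 90.2]
orientation: [2.605, 1.752, 0.002]
force: [1.9, -0.2, 2.3]
width: 0.086
grasp_force: 30.3
```

>>> apply_moves(
  plan=[
    [[0, 0, 0, -0.148], [0, 0, 0, -0.148], [0, 0, 0, -0.148], [0, 0, 0, -0.148], [0, 0, 0, 0]],
  ],
)

```text
t: 5.18
eef_pos: [442.6, -344.5, 90.1]
orientation: [2.128, 2.307, 0.001]
force: [4.0, -0.5, 3.2]
width: 0.092
grasp_force: 30.3
```

Low forces and the centre is steady, so I continue (23 more rows).

>>> apply_moves(
  plan=[
    [[0, 0, 0, -0.148], [0, 0, 0, -0.148], [0, 0, 0, -0.148], [0, 0, 0, -0.148], [0, 0, 0, -0.148], [0, 0, 0, -0.148], [0, 0, 0, -0.148], [0, 0, 0, -0.148]],
  ],
)

```text
t: 5.85
eef_pos: [443.1, -344.2, 90.2]
orientation: [0.866, 3.016, 0.001]
force: [5.6, 1.2, 2.4]
width: 0.093
grasp_force: 30.3
```

>>> apply_moves(
  plan=[
    [[0, 0, 0, -0.148], [0, 0, 0, -0.148], [0, 0, 0, -0.148], [0, 0, 0, -0.148], [0, 0, 0, -0.148], [0, 0, 0, -0.148], [0, 0, 0, -0.148], [0, 0, 0, -0.148]],
  ],
)

```text
t: 6.52
eef_pos: [443.2, -343.6, 90.2]
orientation: [-0.579, 3.084, -0.001]
force: [5.2, 3.2, 1.7]
width: 0.093
grasp_force: 30.4
```

>>> apply_moves(
  plan=[
    [[0, 0, 0, -0.148], [0, 0, 0, -0.148], [0, 0, 0, -0.148], [0, 0, 0, -0.148], [0, 0, 0, -0.148], [0, 0, 0, -0.148], [0, 0, 0, -0.148], [0, 0, 0, 0]],
  ],
)

```text
t: 7.18
eef_pos: [442.8, -343.2, 90.1]
orientation: [-1.75, 2.605, -0.002]
force: [4.4, 3.3, 3.6]
width: 0.09
grasp_force: 30.5
```

```bash
python3 w.py w2.png
```

```text
7.1833 [ 442.8 -343.2   90.1] [-0.661  0.454 -0.07   1.045  0.003 -1.844] yaw y 157.8 z [ 0.003  0.001 -1.   ]
round_centre 0.85 [326.6, 243.6]
round_stand 0.66 [324.0, 205.4]
square_edge 0.46 [324.4, 206.1]
plate 5336 [ 437.1 -355.5  114.7] 134.99323875659218 ((439.0306396484375, -351.2826843261719), (63.23490524291992, 48.90026092529297), 31.26706886291504) 67.88957067081425
base 5877 [ 434.3 -362.4   19.5] 25.9447503044274 ((439.0216979980469, -351.2024841308594), (96.63661193847656, 58.11269760131836), 67.40745544433594) 67.59014540460063
```

Turned half a turn and square. I open and lift straight up to the carry height.

>>> apply_moves(
  plan=[
    [[0, 0, 0, 0], [0, 0, 0, 0], [0, 0, 0, 0], [0, 0, 0, 0], [0, 0, 0, 0], [0, 0, 0, 0], [0, 0, 0, 0]],
  ],
  claw=0,
)

```text
t: 7.97
eef_pos: [441.0, -343.9, 89.2]
orientation: [1.749, -2.61, -0.001]
force: [0.0, -0.4, -0.1]
width: 1.002
grasp_force: 0.0
```

>>> apply_moves(
  plan=[
    [[0, 0, -0.06, 0], [0, 0, -0.07, 0], [0, 0, -0.07, 0], [0, 0, -0.07, 0], [-0.07, 0, 0, 0], [-0.07, 0, 0, 0], [0, 0, 0, 0], [0, 0, 0, 0]],
  ],
)

```text
t: 8.63
eef_pos: [468.3, -277.8, 224.6]
orientation: [1.753, -2.607, 0.001]
force: [-0.5, -0.9, 0.1]
width: 1.0
grasp_force: 0.0
```

```bash
python3 w.py w3.png; python3 - <<'E'
from h import *
im,d=arm.grab_frame("scene"); save("s2.png",cv2.resize(im[130:290,180:440],None,fx=3,fy=3))
P=cloud("scene",d); r=arm.cut_out("square_edge","scene")[0]; print(np.median(P[r["mask"]&(d>0)],0),r["point"])
E
```

```text
8.6333 [ 468.3 -277.8  224.6] [-0.535  0.332  0.112  1.35  -0.    -1.719] yaw y 157.8 z [ 0. -0. -1.]
round_centre 0.67 [324.2, 119.4]
round_stand 0.72 [322.9, 120.5]
plate 1227 [ 440.  -347.   107.6] 123.98143934111494 ((440.88092041015625, -344.99359130859375), (88.19981384277344, 15.544668197631836), 67.47986602783203) 67.25809682871095
base 3369 [ 440.1 -348.    19.2] 25.80720136079458 ((441.29571533203125, -344.9612731933594), (110.69743347167969, 57.913673400878906), 67.63959503173828) 67.81911156925466
[430.38155616  -1.86589544  81.05046466] [241.8, 170.9]
```

View pics/s2.png

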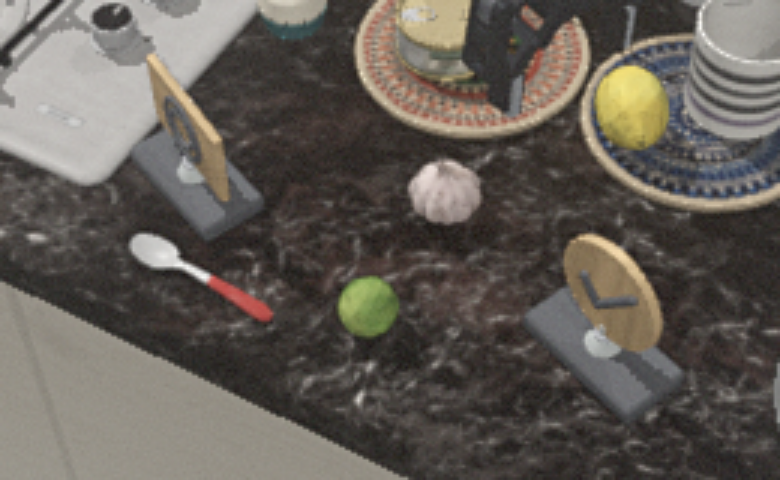

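View pics/w3.png

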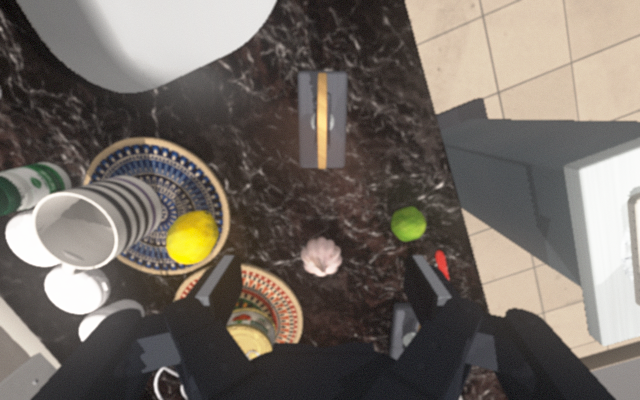

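The tick now faces front (crop around (605,290)). The wrist view shows the disc square on its base at (322,120), with plate at 67.3° and base at 67.8°. The rectangular sign has not moved and the gripper is clear.

```bash
python3 -c "
from cell import arm
print(arm.close_job())"
```

```text
the job is handed in; nothing more can be done
None
```

I turned the round sign half a turn so the tick faces front, square to its base within about 1°, left the rectangular sign unmoved, and handed the job in with the gripper clear at about 9 s; no verdict came back.

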